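# Turn the pipette carousel and hang the pipette in its empty cradle

## Task

Put the pipette that stands in the single bench stand away on the pipette carousel: first turn the carousel until its one empty cradle faces you, squarely towards the front edge of the bench, and then lift the pipette out of the stand and hang it there, upright, with its shoulder resting down inside the cradle's rim and the cradle still facing you. The five pipettes already parked must stay seated in their cradles as they ride round; keep the pipette upright all the way and do not shove the other things on the bench about.

Things in the scene. Friction and masses are not known exactly. Their poses are not given: they have to be found in the camera images.
- carousel_base: Fixed grey round foot of the pipette carousel, 184 mm across and at most 34 mm high. Origin: centre of its underside on the worktop, on the carousel's turning axis; it is never rotated, so its -x side faces the bench's front edge and the robot.
- carousel: Turning part of the carousel: steel column (18 mm) with six white U-shaped cradles 60 degrees apart. Origin on the turning axis at worktop height, z up. The empty cradle lies along its own -x, so its yaw is 0 when that cradle faces the front. Turns both ways, more than a full turn; friction (about 0.08 N m) holds it where it is left. Five cradles hold loose parked pipettes.
- carousel_grip (a point): Centre of the black bar grip on top of the column, on the turning axis, 273 mm above the worktop. Bar: 66 mm long along the carousel's own x, 16 mm wide, 26 mm high (260 to 286 mm); take it from above across its 16 mm and turn. Below 260 mm the bare column, 18 mm thick. Parked pipettes begin 80 mm from the axis and reach up to 279 mm.
- empty_cradle (a point): Seat floor centre of the empty cradle, 140 mm up, 95 mm from the axis. Fork 40 x 40 mm, 10 mm thick below the floor; slot 17 mm wide, open outward from the axis. Round the 33 mm seat stands a rim 4 mm high, on the prong ends too, open only over the slot. Bring the stem in along the slot from outside, shoulder above the rim, then lower until the shoulder rests on the floor.
- pipette: Micropipette to put away, 251 mm tall, about 0.085 kg, loose, upright in the single stand. Origin at the level of its lower tip, z up along it; finger hook points to its own +x. The axis of stem and body is at x = -11.2 mm of this frame. Stem at most 13 mm thick from 0 to 112 mm up, body and head about 28 mm thick from 112 to 235 mm, plunger button up to 251 mm.
- pipette_shoulder (a point): The pipette's shoulder: centre of the flat underside (about 25 mm across) where the body begins above the stem, on the stem axis, 112 mm above the lower tip. At rest in a cradle it lies at the cradle's seat floor, within 3 mm of the seat centre.
- pipette_head (a point): Grip point of the pipette: centre of its dark head, on the stem axis, 222 mm above the lower tip, 110 mm above the shoulder. The head is 27 mm thick here; take it from above, fingers closing along the pipette's own y axis (clear of the finger hook).
- single_stand: Fixed single-place bench stand: grey round foot 104 mm across, a steel post, and one white cradle of the same make and size as the carousel's. Origin: on the worktop under the seat centre; the slot is open to the stand's own -x, the post (13 mm thick, up to 140 mm high) stands 36 mm to its +x.
- stand_seat (a point): Seat floor centre of the single stand's cradle, 140 mm above the worktop; slot open to the stand's own -x, rim 4 mm high. Raise the pipette more than 5 mm, then draw it out along the slot at least 40 mm before going sideways.
- jar: Bystander: small white plastic jar with ribbed lid, 62 mm across, 60 mm high, loose; origin at the centre of its underside.
- beaker: Bystander: frosted empty beaker, 94 mm across, 105 mm high, loose; origin at the centre of its underside.
- marker: Bystander: red felt marker lying flat, 138 mm long along its own y, 12 mm thick, loose; origin under its middle.
- parked_1: Parked micropipette (same size as the one to put away), hanging loose in the carousel cradle 60 degrees counter-clockwise (from above) from the empty one; origin at the level of its lower tip, 28 mm above the worktop, its hook outward. Rides along with the carousel.
- parked_2: Parked micropipette (same size as the one to put away), hanging loose in the carousel cradle 120 degrees counter-clockwise (from above) from the empty one; origin at the level of its lower tip, 28 mm above the worktop, its hook outward. Rides along with the carousel.
- parked_3: Parked micropipette (same size as the one to put away), hanging loose in the carousel cradle 180 degrees counter-clockwise (from above) from the empty one; origin at the level of its lower tip, 28 mm above the worktop, its hook outward. Rides along with the carousel.
- parked_4: Parked micropipette (same size as the one to put away), hanging loose in the carousel cradle 240 degrees counter-clockwise (from above) from the empty one; origin at the level of its lower tip, 28 mm above the worktop, its hook outward. Rides along with the carousel.
- parked_5: Parked micropipette (same size as the one to put away), hanging loose in the carousel cradle 300 degrees counter-clockwise (from above) from the empty one; origin at the level of its lower tip, 28 mm above the worktop, its hook outward. Rides along with the carousel.
There are look-alikes about, which are no part of the job. Leave any blue or red look-alike of the pipette alone.

How it is judged (in metres and radians):
On the way, in this order (a step that is already met when the one before it is completed fails the run):
1. the empty cradle faces the front edge of the bench (within 30 degrees) (x of empty_cradle in the frame of carousel_base below -0.082 m), for 0.2 s.
2. the pipette is out of the single stand, at least 60 mm away from its seat (distance between pipette_shoulder and stand_seat above 0.06 m), for 0.1 s.
At the end, for the whole second after the job is handed in: Pipette released and at rest in the empty cradle: shoulder within 5 mm sideways of the seat centre and 3 mm of its height, tilt under 0.08 rad; that cradle faces the front within 30 degrees; carousel at rest; parked pipettes upright within 0.12 rad, within 6 mm of their height (horizontal distance between pipette_shoulder and empty_cradle below 0.005 m and z of pipette_shoulder in the frame of carousel between 0.137 and 0.143 m and angle between pipette's own z axis and vertical below 0.08 rad and x of empty_cradle in the frame of carousel_base below -0.082 m and linear speed of pipette below 0.02 m/s and angular speed of carousel below 0.05 rad/s and angle between each of parked_1, parked_2, parked_3, parked_4, parked_5's own z axis and vertical below 0.12 rad and z of parked_1 in the frame of carousel between 0.022 and 0.034 m and z of parked_2 in the frame of carousel between 0.022 and 0.034 m and z of parked_3 in the frame of carousel between 0.022 and 0.034 m and z of parked_4 in the frame of carousel between 0.022 and 0.034 m and z of parked_5 in the frame of carousel between 0.022 and 0.034 m); the robot touches nothing.
It fails at once if a parked pipette is knocked out of its cradle or tipped (more than 0.4 rad) (angle between any of parked_1, parked_2, parked_3, parked_4, parked_5's own z axis and vertical above 0.4 rad).
It fails at once if the pipette is tipped over (more than 0.5 rad from upright) (angle between pipette's own z axis and vertical above 0.5 rad).
It fails at once if the small jar, beaker or marker is shoved more than 30 mm (distance of any of jar, beaker, marker from where it was at the start of the episode above 0.03 m).
It also fails if it takes over 67 s, if anything falls off the work surface, if the arm or the gripper's body presses on something with over 40 N, if the wrist force passes 120 N, or if a joint passes its speed limit or range.

## Robot

A 6-joint arm with a two-finger parallel gripper is mounted at the origin on a cart in front of the work surface, level with it; the furniture and walls round the work are solid. World frame = base frame: x ahead of the robot, y to its left, z up, the work surface at z = 0. Lengths are in mm, angles in rad, forces in N, time in s.
With the tool pointing down it reaches from about 400 to 825 mm from the base axis. Payload 7 kg.
Tool frame: the origin (TCP) lies between the finger pads; the fingertips stand 8 mm ahead of it and the grasp point (between the pads) lies 11 mm behind it; z points along the fingers, y is the line along which they close (so a half turn about z gives the same grasp; the last joint's range is limited). The gripper opens to 88 mm and grips with 3 to 60 N. Pads are 19 mm wide; open, the fingers measure 130 mm over their backs; the gripper's body (78 mm by 193 mm) begins 47 mm behind the grasp point.
Start: joints at [1.628, 0.359, 0.012, 0, -1.224, -0.288], TCP at [154.421, 657.076, 234.561] pointing down, gripper open.
Joint ranges: [-3.07, 3.07], [-1.43, 2.12], [-1.02, 1.25], [-3.03, 1.67], [-3.05, -0], [-3.03, 3.03]. Speed limits (rad/s): [2.39, 2.39, 3.01, 3.14, 3.14, 3.14].

## Interface

Orientations are given as a unit quaternion [x, y, z, w].
In Python, from station import * gives the robot as it stands.
- The arm moves only by the shell command python3 -m creep 'ROWS' [OPENING] [FORCE]. ROWS is JSON, a list of rows, each an object of numbers: "tx", "ty", "tz": the shift along the tool's x, y, z normalised to -1 to 1, where 1 is 25 mm; "ax", "ay", "az": the turn, a rotation vector about the tool's x, y, z normalised to -1 to 1, where 1 is 2 pi rad. A call has 1 to 20 rows; each row shifts and turns the commanded pose from where the row before left it, along the tool's axes as they then stand; what a row does not reach is not made up. A row lasts 1/10 s, in which the tool goes at most 50 mm and 8.59 degrees, less where a joint would pass 70% of its speed; a pose out of reach is approached as far as the arm can. A call with a number of a shift or a turn outside -1 to 1 is refused whole. A call with a gripper value outside its range is refused whole. OPENING is the gripper's target within -1 to 1 (shut at 1, half-way at 0, fully open at -1), set as the call begins (- or left out, the last holds). The fingers move at their own pace and stop on an object; FORCE is the grip in N (left out, the last holds). Time passes only in rows, so rows that do not move let the fingers close. It gives the time, the measured TCP pose, the force, the opening and the grip force at its end, in the units of the state.
- read_state(): the state, without advancing time (a new reading comes with each control period).
- snapshot(name): name is "scene" or "top" or "wrist"; returns the picture (480x640x3 uint8, blue, green, red); there is no depth.
- camera_params(name): a dict with "fov_y" (degrees; the focal length in pixels is half the picture's height over the tangent of half this angle, whatever the lens; pixels are square), "cx", "cy" (the principal point, pixels), "origin" and "rotation" of the camera in the world. Camera axes: x right, y up, looking along -z (the intrinsics and any distortion apply to the point x, -y, -z); pixel columns grow to the right and rows downward; lengths in mm; the calibration is good to about 2 mm. The wrist camera is an equidistant fisheye: a pixel r from the principal point sees the ray r / f radians off the axis. A picture is of the moment at which its call begins: read the wrist's pose just before it. camera_params takes no time and is no camera call; for the wrist camera it gives the pose at the moment of the call.
- finish_job(): hands the job in; it is judged then, once.
The state is a dict: "time": time; "joint_pos": joint angles; "joint_velocities": joint speeds; "joint_torque": joint torques, N m; "position": TCP position; "orientation": TCP orientation; "force": force on the tool from outside, world axes, zero at the start; "wrist_torque": the same for the moment, N m; "width": finger opening in mm; "grasp_force": force on a finger pad.
Only numpy, scipy, OpenCV 4.12 (cv2) and the standard library are available. Lean on these libraries where they do the work, as an engineer would, in place of code of your own. Each camera call takes 0.05 s, during which the arm holds its last target. There are 200 camera calls.

## Working session

There is one attempt and no reset: what is moved stays moved. The work goes in short steps, Python scripts to look and compute and a shell command to move; the robot and the scene stay as the last step left them, time stands still between calls to the robot, and variables do not carry over. Pictures are saved under pics/ and viewed, at most 10 in all, crops included, and the job is handed in when it is done.

```bash
mkdir -p pics; ls; cat > h.py <<'E'
from station import *
import numpy as np, cv2
from scipy.spatial.transform import Rotation as R
def ray(c,u,v):
    f=240/np.tan(np.radians(c["fov_y"])/2); x=(u-c["cx"])/f; y=(v-c["cy"])/f
    if c.get("fish"):
        r=np.hypot(x,y); s=np.sin(r)/r if r>1e-9 else 1; d=np.array([x*s,-y*s,-np.cos(r)])
    else: d=np.array([x,-y,-1.])
    Rm=np.array(c["rotation"],float)
    Rm=Rm if Rm.shape==(3,3) else R.from_quat(Rm).as_matrix()
    return np.array(c["origin"],float),Rm@d
def onz(c,u,v,z):
    o,d=ray(c,u,v); return o+d*(z-o[2])/d[2]
def proj(c,p):
    f=240/np.tan(np.radians(c["fov_y"])/2)
    Rm=np.array(c["rotation"],float)
    Rm=Rm if Rm.shape==(3,3) else R.from_quat(Rm).as_matrix()
    q=Rm.T@(np.array(p,float)-np.array(c["origin"])); x,y,z=q[0],-q[1],-q[2]
    if c.get("fish"):
        r=np.hypot(x,y); t=np.arctan2(r,z); return c["cx"]+f*t*x/r, c["cy"]+f*t*y/r
    return c["cx"]+f*x/z, c["cy"]+f*y/z
def cam(n):
    c=dict(camera_params(n)); c["fish"]= n=="wrist"; return c
E
python3 - <<'E'
from h import *
for n in("scene","top","wrist"):
    print(n,camera_params(n)); cv2.imwrite(f"pics/{n}0.png",snapshot(n))
s=read_state();print(s)
E
```

```text
pics
scene {'fov_y': 48.86587875970846, 'cx': 322.72898431591597, 'cy': 241.1112798955788, 'origin': array([ 192.40488589, -666.09949894,  998.95330139]), 'rotation': array([ 0.3927564 , -0.07144866, -0.18905478,  0.89715985])}
top {'fov_y': 57.39837570610624, 'cx': 321.8204340063196, 'cy': 239.16414555548872, 'origin': array([ 404.5267673 ,  140.78616501, 1049.20578584]), 'rotation': array([-0.06094086,  0.04014338,  0.70750501, -0.70293056])}
wrist {'fov_y': 65.70646984690485, 'cx': 322.5715791933177, 'cy': 240.85618729599472, 'origin': array([230.22211008, 639.29826057, 384.71835361]), 'rotation': array([ 0.09129112, -0.11506616,  0.77521979, -0.61437772])}
{'time': 0.15, 'joint_pos': array([ 1.62809178e+00,  3.59252690e-01,  1.12673530e-02, -2.16398012e-04,
       -1.22408267e+00, -2.88089633e-01]), 'joint_velocities': array([-4.22173758e-04, -4.09772067e-03,  3.92949942e-03,  2.12554237e-03,
       -3.53412485e-05, -3.40864711e-03]), 'joint_torque': array([-9.17978286e-04, -5.83277285e+01,  2.93291795e+01,  7.00126380e+00,
        8.75916041e-03, -1.13873339e-04]), 'position': array([154.36963179, 656.75273236, 233.82430818]), 'orientation': array([ 9.93344694e-01, -1.15177707e-01,  9.03626091e-06,  6.43866076e-04]), 'force': array([ 0.79568782, -0.42731352,  0.94946749]), 'wrist_torque': array([-0.03077318,  0.02868875, -0.01907055]), 'grasp_force': 0.0, 'width': 87.36472730003109}
```

View pics/scene0.png

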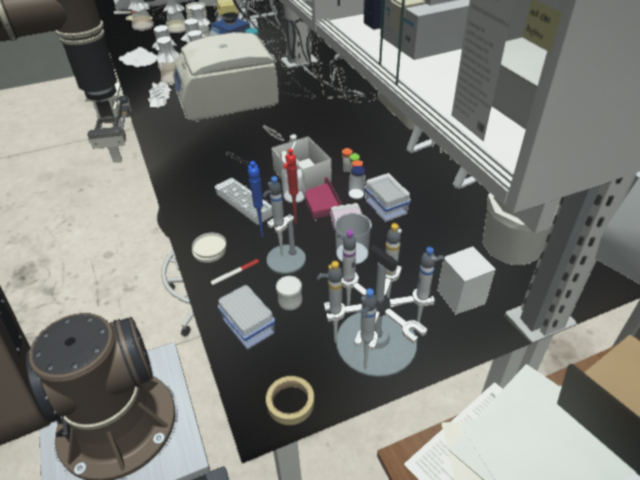

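View pics/top0.png

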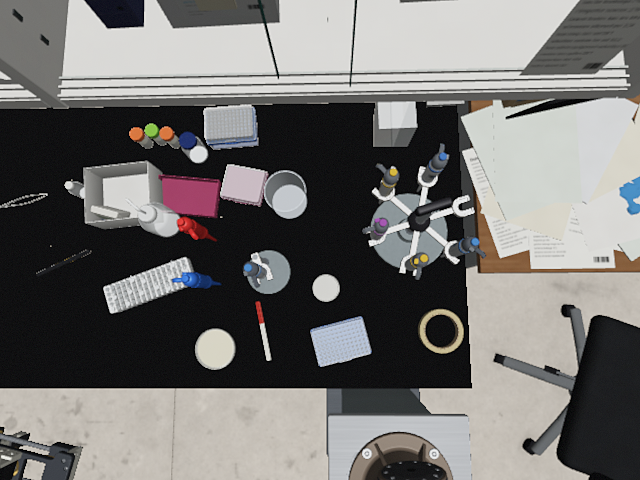

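The things that could be taken for the pipette are, in the top view: grey with a blue band in the stand (255,268), blue look-alike (195,280), red look-alike (195,230), and the parked ones around the carousel at (410,232). I choose the one in the stand. The empty cradle is at about (462,205). Next is a close crop to check this.

```bash
python3 - <<'E'
from h import *
t=cv2.imread("pics/top0.png")
a=cv2.resize(t[140:290,350:490],None,fx=4,fy=4,interpolation=cv2.INTER_CUBIC)[:600]
b=cv2.resize(t[235:310,225:275],None,fx=4,fy=4,interpolation=cv2.INTER_CUBIC)
o=np.zeros((600,770,3),np.uint8); o[:600,:560]=a[:600]; o[:300,565:765]=b
cv2.imwrite("pics/crop0.png",o)
c=cam("top")
g=cv2.cvtColor(t,cv2.COLOR_BGR2HSV)
for n,(x0,x1,y0,y1) in dict(base=(360,460,185,280),stand=(240,300,245,300)).items():
    m=np.zeros(t.shape[:2],np.uint8); m[y0:y1,x0:x1]=(t[y0:y1,x0:x1].min(2)>60)*255
    ct=max(cv2.findContours(m,0,1)[0],key=cv2.contourArea); print(n,cv2.boundingRect(ct))
print("base guess",onz(c,410,232,20),"stand foot",onz(c,269,272,10),"barend",onz(c,450,203,286),"bar mid",onz(c,434,212,286),"cradle",onz(c,462,205,145))
for p in [(255,268)]: print(onz(c,*p,251))
E
```

```text
base (362, 185, 98, 95)
stand (243, 250, 48, 44)
base guess [568.25193521 -37.81884961  20.        ] stand foot [476.54808876 297.16924851  10.        ] barend [577.11973622 -63.56938636 286.        ] bar mid [561.22719194 -34.87707156 286.        ] cradle [ 604.45990355 -125.97458698  145.        ]
[467.33338859 286.74085197 251.        ]
```

View pics/crop0.png

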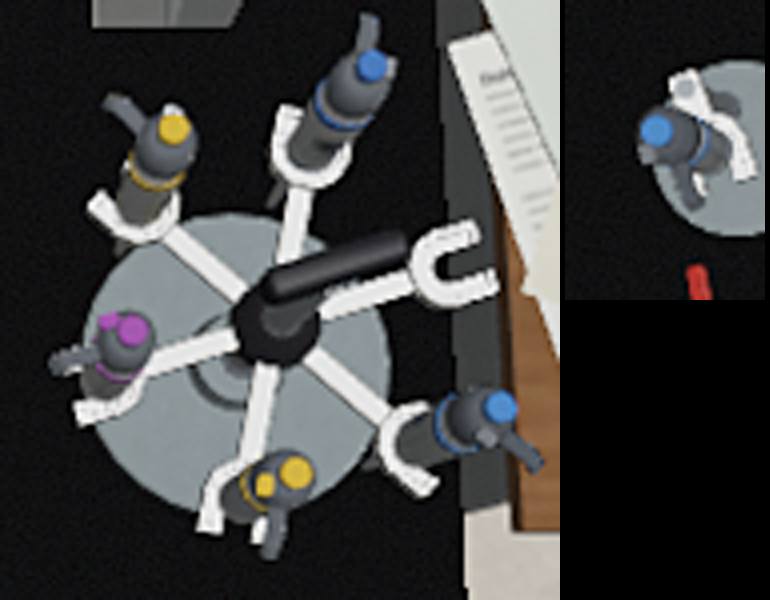

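The crop confirms the pipette (blue button, grey) in the stand, with its button at top (248,267) and the post top at about (255,257). The carousel bar centre is at top (434,206) and the empty cradle at (462,205). Next I compute the geometry.

```bash
python3 - <<'E'
from h import *
np.set_printoptions(precision=1,suppress=True)
c=cam("top"); s=cam("scene"); C=lambda x,y:(350+x/4,140+y/4); D=lambda x,y:(225+(x-565)/4,235+y/4)
print("foot",onz(c,*C(237,362),15)); 
a,b=onz(c,*C(268,293),283),onz(c,*C(403,243),283);print("bar",a,b,(a+b)/2,np.degrees(np.arctan2(*(b-a)[1::-1])), np.linalg.norm(b-a))
print("cradle",onz(c,*C(448,262),142))
bt=onz(c,*D(657,130),279);print("button",bt)
for z in (140,250): print(z,np.array(proj(c,[*bt[:2],z])),proj(s,[*bt[:2],z]))
print("btn in scene",proj(s,bt))
print("post",onz(c,*D(685,88),140),"prong",onz(c,*D(745,165),144),"foot",onz(c,*D(737,148),5))
print("hook",onz(c,*D(690,195),255))
n1=np.cross(ray(s,360,75)[1],ray(s,515,207)[1]); n2=np.cross(ray(c,70,107)[1],ray(c,620,97)[1])
A=np.array([n1,n2,[0,1,0]]); 
for y in(0,200):print("shelf",np.linalg.solve(A,[n1@s["origin"],n2@c["origin"],y]))
E
```

```text
foot [572.7 -37.   15. ]
bar [559.9  -5.6 283. ] [581.9 -65.9 283. ] [570.9 -35.7 283. ] -69.98335670333378 64.14848491316069
cradle [ 604.1 -126.8  142. ]
button [466.1 294.1 279. ]
140 [261.1 272.7] (np.float64(278.0915515293394), np.float64(223.28628286245603))
250 [251.1 268.7] (np.float64(274.43266399360664), np.float64(187.82315480018656))
btn in scene (np.float64(273.39298608437633), np.float64(177.746258345056))
post [499.1 307.4 140. ] prong [458.5 274.8 144. ] foot [476.9 300.3   5. ]
hook [438.4 283.2 255. ]
shelf [659.7   0.  515.3]
shelf [664.9 200.  504. ]
```

```bash
python3 -m creep '[{"tz":-0.5,"az":0.0225},{"tz":-0.5,"az":0.0225},{"tz":-0.5,"az":0.0225},{"tz":-0.5,"az":0.0225},{"tz":-0.5,"az":0.0225},{"tz":-0.5,"az":0.0225},{"tz":-0.5,"az":0.0225}]' -1 20
cat >> h.py <<'E'
def go(x,y,z,yaw=None):
    "needed shift in tool units (25 mm) and turn in 2pi units (yaw = tool x angle, deg)"
    s=read_state(); Rm=R.from_quat(s["orientation"]).as_matrix()
    d=Rm.T@(np.array([x,y,z])-s["position"])/25
    yn=np.degrees(np.arctan2(Rm[1,0],Rm[0,0])); zt=Rm[:,2]
    print("t",s["time"],"pos",s["position"].round(1),"yaw",round(yn,2),"tilt",zt.round(4),"j",s["joint_pos"].round(2))
    print("shift units",d.round(3), "az",None if yaw is None else round(((yn-yaw+180)%360-180)/360,4))
E
python3 -c "
from h import *
go(571,-36.5,315,-70)"
```

```text
t 0.15 pos [154.4 656.8 233.8] yaw -13.23 tilt [-1.0e-04 -1.3e-03 -1.0e+00] j [ 1.63  0.36  0.01 -0.   -1.22 -0.29]
shift units [22.569 23.185 -3.214] az 0.1577invalid input
```

```bash
python3 -m creep '[{"tx":0,"ty":0,"tz":-0.5,"ax":0,"ay":0,"az":0.0225},{"tx":0,"ty":0,"tz":-0.5,"ax":0,"ay":0,"az":0.0225},{"tx":0,"ty":0,"tz":-0.5,"ax":0,"ay":0,"az":0.0225},{"tx":0,"ty":0,"tz":-0.5,"ax":0,"ay":0,"az":0.0225},{"tx":0,"ty":0,"tz":-0.5,"ax":0,"ay":0,"az":0.0225},{"tx":0,"ty":0,"tz":-0.5,"ax":0,"ay":0,"az":0.0225},{"tx":0,"ty":0,"tz":-0.5,"ax":0,"ay":0,"az":0.0225}]' -1 20
python3 -c "
from h import *
go(571,-36.5,315,-70)"
```

```text
time: 0.85
position: [154.4, 656.9, 322.2]
orientation: [0.818, -0.575, 0.0, 0.0]
force: [0.2, 0.3, -1.1]
width: 87.8
grasp_force: 0.0
t 0.85 pos [154.4 656.9 322.2] yaw -70.26 tilt [-1.e-04 -8.e-04 -1.e+00] j [ 1.63  0.32  0.15 -0.   -1.4  -1.28]
shift units [31.733 -6.318  0.305] az -0.0007
```

```bash
r='{"tx":0,"ty":0,"tz":0,"ax":0,"ay":0,"az":0}'; python3 -m creep '[{"tx":0.95,"ty":-0.19,"tz":0,"ax":0,"ay":0,"az":0},{"tx":0.95,"ty":-0.19,"tz":0,"ax":0,"ay":0,"az":0},{"tx":0.95,"ty":-0.19,"tz":0,"ax":0,"ay":0,"az":0},{"tx":0.95,"ty":-0.19,"tz":0,"ax":0,"ay":0,"az":0},{"tx":0.95,"ty":-0.19,"tz":0,"ax":0,"ay":0,"az":0},{"tx":0.95,"ty":-0.19,"tz":0,"ax":0,"ay":0,"az":0},{"tx":0.95,"ty":-0.19,"tz":0,"ax":0,"ay":0,"az":0},{"tx":0.95,"ty":-0.19,"tz":0,"ax":0,"ay":0,"az":0},{"tx":0.95,"ty":-0.19,"tz":0,"ax":0,"ay":0,"az":0},{"tx":0.95,"ty":-0.19,"tz":0,"ax":0,"ay":0,"az":0},{"tx":0.95,"ty":-0.19,"tz":0,"ax":0,"ay":0,"az":0},{"tx":0.95,"ty":-0.19,"tz":0,"ax":0,"ay":0,"az":0},{"tx":0.95,"ty":-0.19,"tz":0,"ax":0,"ay":0,"az":0},{"tx":0.95,"ty":-0.19,"tz":0,"ax":0,"ay":0,"az":0},{"tx":0.95,"ty":-0.19,"tz":0,"ax":0,"ay":0,"az":0},{"tx":0.95,"ty":-0.19,"tz":0,"ax":0,"ay":0,"az":0},{"tx":0.95,"ty":-0.19,"tz":0,"ax":0,"ay":0,"az":0},{"tx":0.95,"ty":-0.19,"tz":0,"ax":0,"ay":0,"az":0},{"tx":0.95,"ty":-0.19,"tz":0,"ax":0,"ay":0,"az":0},{"tx":0.95,"ty":-0.19,"tz":0,"ax":0,"ay":0,"az":0}]'
python3 -c "
from h import *
go(571,-36.5,315,-70)"
```

```text
time: 2.85
position: [407.2, 241.8, 322.2]
orientation: [0.82, -0.573, 0.0, -0.0]
force: [0.6, -0.0, -0.5]
width: 87.4
grasp_force: 0.0
t 2.85 pos [407.2 241.8 322.2] yaw -69.93 tilt [ 2.e-04  3.e-04 -1.e+00] j [ 0.95 -0.03 -0.26 -0.   -1.34 -0.6 ]
shift units [12.705 -2.335  0.284] az 0.0002
```

```bash
python3 -m creep '[{"tx":0.95,"ty":-0.18,"tz":0,"ax":0,"ay":0,"az":0},{"tx":0.95,"ty":-0.18,"tz":0,"ax":0,"ay":0,"az":0},{"tx":0.95,"ty":-0.18,"tz":0,"ax":0,"ay":0,"az":0},{"tx":0.95,"ty":-0.18,"tz":0,"ax":0,"ay":0,"az":0},{"tx":0.95,"ty":-0.18,"tz":0,"ax":0,"ay":0,"az":0},{"tx":0.95,"ty":-0.18,"tz":0,"ax":0,"ay":0,"az":0},{"tx":0.95,"ty":-0.18,"tz":0,"ax":0,"ay":0,"az":0},{"tx":0.95,"ty":-0.18,"tz":0,"ax":0,"ay":0,"az":0},{"tx":0.95,"ty":-0.18,"tz":0,"ax":0,"ay":0,"az":0},{"tx":0.95,"ty":-0.18,"tz":0,"ax":0,"ay":0,"az":0},{"tx":0.95,"ty":-0.18,"tz":0,"ax":0,"ay":0,"az":0},{"tx":0.95,"ty":-0.18,"tz":0,"ax":0,"ay":0,"az":0},{"tx":0.95,"ty":-0.18,"tz":0,"ax":0,"ay":0,"az":0},{"tx":0,"ty":0,"tz":0,"ax":0,"ay":0,"az":0},{"tx":0,"ty":0,"tz":0,"ax":0,"ay":0,"az":0}]'
python3 -c "
from h import *
go(571,-36.5,315,-70)
c=cam('wrist'); im=snapshot('wrist'); 
yw=np.radians(-70)
for p in [(571,-36.5,286)]+[(571+k*33*np.cos(yw),-36.5+k*33*np.sin(yw),286) for k in (-1,1)]+[(571+95*np.cos(yw),-36.5+95*np.sin(yw),140)]:
    u=tuple(int(round(v)) for v in proj(c,p)); print(u); cv2.circle(im,u,4,(0,255,0),1)
cv2.imwrite('pics/w1.png',im)"
```

```text
time: 4.35
position: [567.3, -27.3, 321.7]
orientation: [0.819, -0.574, -0.0, 0.0]
force: [0.7, 0.2, 0.6]
width: 87.8
grasp_force: 0.0
t 4.35 pos [567.3 -27.3 321.7] yaw -70.02 tilt [-7.e-04 -0.e+00 -1.e+00] j [ 0.3   0.14 -0.09 -0.   -1.35  0.05]
shift units [ 0.396 -0.015  0.267] az -0.0
(321, 261)
(321, 315)
(321, 200)
(322, 101)
```

View pics/w1.png

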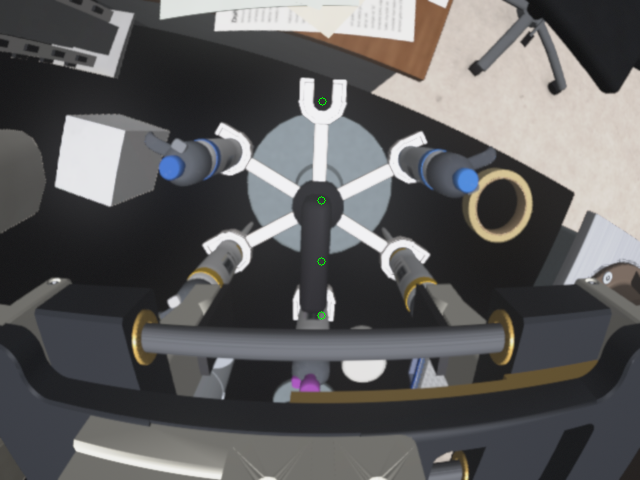

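The wrist view shows the bar running from about (316,185) to (314,318) below the hand. The empty cradle is at (322,101), where predicted, and the bar's centreline is a few pixels left of prediction. I'll measure that offset.

```bash
python3 -c "
from h import *
c=cam('wrist'); im=cv2.imread('pics/w1.png'); 
for v in (225,235,245,270):
    row=im[v].astype(int).max(1); print(v,''.join('%4d'%x for x in row[296:338:2]))
for v in (225,270):print(onz(c,315.5,v,286))
go(571,-36.5,262)"
```

```text
225  167 159 111  55  59  62  64  67  67  68  69  70  71  71  67  63  58  54  56  82 153
235  165 162 125  56  57  60  64  65  66  67  68  69  69  68  64  60  55 110 163 163 163
245  162 160 106  54  57  60  62  64  65  66  67  68  67  65  62  57  60 130 162 163 162
270   41  41  44  51  55  57  59  60  61  62  62  61  60  59  57  50  42  40  40  40  41
[580.28109731 -53.60343537 286.        ]
[571.82260848 -30.01309743 286.        ]
t 4.4 pos [567.2 -26.8 321.9] yaw -69.97 tilt [-4.e-04  1.e-04 -1.e+00] j [ 0.3   0.14 -0.09 -0.   -1.35  0.05]
shift units [ 0.418 -0.011  2.396] az None
```

```bash
python3 -m creep '[{"tx":0.4,"ty":-0.08,"tz":0,"ax":0,"ay":0,"az":0},{"tx":0,"ty":0,"tz":0.6,"ax":0,"ay":0,"az":0},{"tx":0,"ty":0,"tz":0.6,"ax":0,"ay":0,"az":0},{"tx":0,"ty":0,"tz":0.6,"ax":0,"ay":0,"az":0},{"tx":0,"ty":0,"tz":0.6,"ax":0,"ay":0,"az":0},{"tx":0,"ty":0,"tz":0,"ax":0,"ay":0,"az":0}]' -1
python3 -m creep '[{"tx":0,"ty":0,"tz":0,"ax":0,"ay":0,"az":0},{"tx":0,"ty":0,"tz":0,"ax":0,"ay":0,"az":0},{"tx":0,"ty":0,"tz":0,"ax":0,"ay":0,"az":0},{"tx":0,"ty":0,"tz":0,"ax":0,"ay":0,"az":0},{"tx":0,"ty":0,"tz":0,"ax":0,"ay":0,"az":0},{"tx":0,"ty":0,"tz":0,"ax":0,"ay":0,"az":0},{"tx":0,"ty":0,"tz":0,"ax":0,"ay":0,"az":0},{"tx":0,"ty":0,"tz":0,"ax":0,"ay":0,"az":0}]' 1 15
```

```text
time: 5.0
position: [571.8, -34.9, 260.2]
orientation: [0.82, -0.573, -0.001, 0.001]
force: [0.1, 0.7, -0.3]
width: 87.4
grasp_force: 0.0
time: 5.8
position: [573.0, -35.1, 262.1]
orientation: [0.82, -0.573, 0.0, 0.0]
force: [0.7, 0.4, -0.1]
width: 29.1
grasp_force: 0.0
```

```bash
python3 -m creep '[{"tx":0,"ty":0,"tz":0,"ax":0,"ay":0,"az":0},{"tx":0,"ty":0,"tz":0,"ax":0,"ay":0,"az":0},{"tx":0,"ty":0,"tz":0,"ax":0,"ay":0,"az":0},{"tx":0,"ty":0,"tz":0,"ax":0,"ay":0,"az":0},{"tx":0,"ty":0,"tz":0,"ax":0,"ay":0,"az":0}]' 1 15
```

```text
time: 6.3
position: [574.6, -34.4, 262.2]
orientation: [0.82, -0.573, 0.001, -0.001]
force: [6.3, 0.9, -2.6]
width: 16.9
grasp_force: 15.0
```

```bash
python3 -m creep '[{"tx":0,"ty":-0.1,"tz":0,"ax":0,"ay":0,"az":0.003},{"tx":0,"ty":0,"tz":0,"ax":0,"ay":0,"az":0.006},{"tx":0,"ty":0,"tz":0,"ax":0,"ay":0,"az":0.009},{"tx":0,"ty":0,"tz":0,"ax":0,"ay":0,"az":0.0115},{"tx":0,"ty":0,"tz":0,"ax":0,"ay":0,"az":0.0115},{"tx":0,"ty":0,"tz":0,"ax":0,"ay":0,"az":0.0115},{"tx":0,"ty":0,"tz":0,"ax":0,"ay":0,"az":0.0115},{"tx":0,"ty":0,"tz":0,"ax":0,"ay":0,"az":0.0115},{"tx":0,"ty":0,"tz":0,"ax":0,"ay":0,"az":0.0115},{"tx":0,"ty":0,"tz":0,"ax":0,"ay":0,"az":0.0115},{"tx":0,"ty":0,"tz":0,"ax":0,"ay":0,"az":0.0115},{"tx":0,"ty":0,"tz":0,"ax":0,"ay":0,"az":0.0115},{"tx":0,"ty":0,"tz":0,"ax":0,"ay":0,"az":0.006},{"tx":0,"ty":0,"tz":0,"ax":0,"ay":0,"az":0.003}]'
```

```text
time: 7.7
position: [575.9, -34.4, 262.2]
orientation: [-0.522, 0.853, -0.0, 0.0]
force: [3.6, -1.9, -1.6]
width: 16.8
grasp_force: 15.0
```

```bash
python3 -m creep '[{"tx":0,"ty":0,"tz":0,"ax":0,"ay":0,"az":0.004},{"tx":0,"ty":0,"tz":0,"ax":0,"ay":0,"az":0.008},{"tx":0,"ty":0,"tz":0,"ax":0,"ay":0,"az":0.0115},{"tx":0,"ty":0,"tz":0,"ax":0,"ay":0,"az":0.0115},{"tx":0,"ty":0,"tz":0,"ax":0,"ay":0,"az":0.0115},{"tx":0,"ty":0,"tz":0,"ax":0,"ay":0,"az":0.0115},{"tx":0,"ty":0,"tz":0,"ax":0,"ay":0,"az":0.0115},{"tx":0,"ty":0,"tz":0,"ax":0,"ay":0,"az":0.0115},{"tx":0,"ty":0,"tz":0,"ax":0,"ay":0,"az":0.0115},{"tx":0,"ty":0,"tz":0,"ax":0,"ay":0,"az":0.0115},{"tx":0,"ty":0,"tz":0,"ax":0,"ay":0,"az":0.0115},{"tx":0,"ty":0,"tz":0,"ax":0,"ay":0,"az":0.0115},{"tx":0,"ty":0,"tz":0,"ax":0,"ay":0,"az":0.0115},{"tx":0,"ty":0,"tz":0,"ax":0,"ay":0,"az":0.0115},{"tx":0,"ty":0,"tz":0,"ax":0,"ay":0,"az":0.0115},{"tx":0,"ty":0,"tz":0,"ax":0,"ay":0,"az":0.008},{"tx":0,"ty":0,"tz":0,"ax":0,"ay":0,"az":0.004},{"tx":0,"ty":0,"tz":0,"ax":0,"ay":0,"az":0.0015},{"tx":0,"ty":0,"tz":0,"ax":0,"ay":0,"az":0},{"tx":0,"ty":0,"tz":0,"ax":0,"ay":0,"az":0}]'
python3 -c "
from h import *
go(575,-36.5,262,-180)
im=snapshot('top'); cv2.imwrite('pics/top1.png',im)
cv2.imwrite('pics/crop1.png',cv2.resize(im[140:300,340:490],None,fx=3,fy=3))"
```

```text
time: 9.7
position: [576.7, -35.7, 262.2]
orientation: [-0.0, 1.0, -0.001, 0.001]
force: [8.5, -9.1, -6.1]
width: 17.2
grasp_force: 15.0
t 9.7 pos [576.7 -35.7 262.2] yaw -179.95 tilt [ 0.0022 -0.0023 -1.    ] j [ 0.28  0.18 -0.17  0.   -1.22 -1.85]
shift units [ 0.067 -0.032  0.008] az 0.0001
```

View pics/crop1.png

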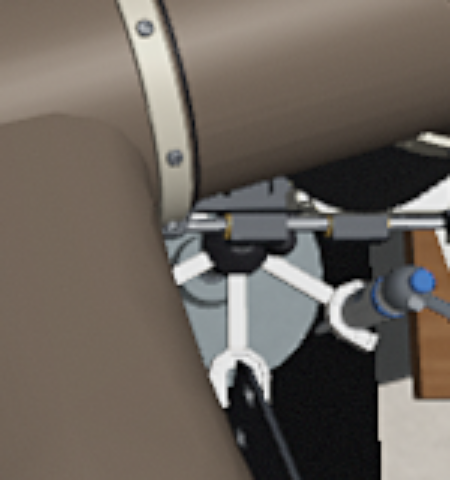

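The empty cradle now points to the front, at crop (240,375), straight below the hub. Next I release, rise and look with the wrist camera.

```bash
python3 -m creep '[{"tx":0,"ty":0,"tz":0,"ax":0,"ay":0,"az":0},{"tx":0,"ty":0,"tz":0,"ax":0,"ay":0,"az":0},{"tx":0,"ty":0,"tz":0,"ax":0,"ay":0,"az":0},{"tx":0,"ty":0,"tz":0,"ax":0,"ay":0,"az":0},{"tx":0,"ty":0,"tz":0,"ax":0,"ay":0,"az":0},{"tx":0,"ty":0,"tz":-0.6,"ax":0,"ay":0,"az":0},{"tx":0,"ty":0,"tz":-0.6,"ax":0,"ay":0,"az":0},{"tx":0,"ty":0,"tz":-0.6,"ax":0,"ay":0,"az":0},{"tx":0,"ty":0,"tz":-0.6,"ax":0,"ay":0,"az":0},{"tx":0,"ty":0,"tz":0,"ax":0,"ay":0,"az":0},{"tx":0,"ty":0,"tz":0,"ax":0,"ay":0,"az":0}]' -1
python3 -c "
from h import *
go(467,294,322,-158+180)
c=cam('wrist');im=snapshot('wrist')
for p in [(573,-36,286),(478,-36,140),(573,-36,150)]:
    u=tuple(int(round(v)) for v in proj(c,p)); print(u); cv2.circle(im,u,4,(0,255,0),1)
cv2.imwrite('pics/w2.png',im)"
```

```text
time: 10.85
position: [575.2, -34.0, 321.9]
orientation: [-0.001, 1.0, 0.0, 0.0]
force: [-0.6, 0.1, -1.3]
width: 86.8
grasp_force: 0.0
t 10.85 pos [575.2 -34.  321.9] yaw -179.9 tilt [ 2.e-04  5.e-04 -1.e+00] j [ 0.28  0.15 -0.07 -0.   -1.35 -1.85]
shift units [4.3050e+00 1.3128e+01 1.0000e-03] az 0.4392
(318, 277)
(319, 112)
(319, 219)
```

View pics/w2.png

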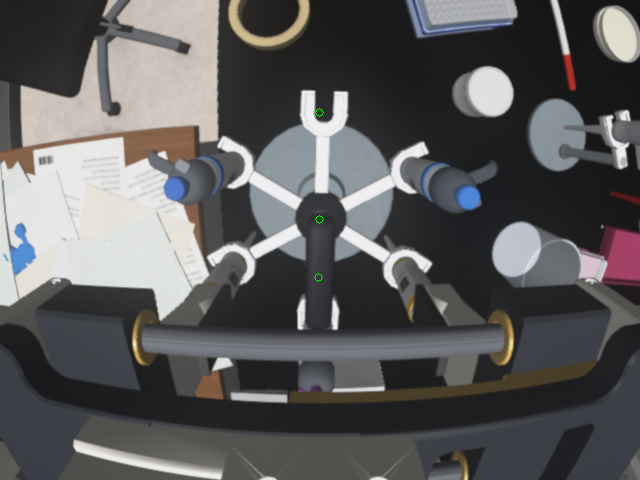

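The wrist view shows the empty cradle at (325,112), the bar at (320,280) and the parked pipettes all seated. I'll measure the cradle by its edges.

```bash
python3 -c "
from h import *
c=cam('wrist');im=cv2.imread('pics/w2.png')
for v in (96,100,104,108,112,116,120,125,130): 
    x=np.where(im[v,295:356].min(1)>120)[0]+295; g=x[np.where(np.diff(x)>3)[0]] if len(x) else []; h=x[np.where(np.diff(x)>3)[0]+1] if len(x) else []
    print(v,x.min(),x.max(),g,h,onz(c,(x.min()+x.max())/2,v,142).round(1))
for v in (150,170,185):
    x=np.where(im[v,305:340].min(1)>190)[0]+305; print(v,x.min(),x.max(),onz(c,(x.min()+x.max())/2,v,135).round(1))
for v in (240,260,280,300):
    x=np.where(im[v,300:340].max(1)>50)[0]+300; print(v,x.min(),x.max(),onz(c,(x.min()+x.max())/2,v,286).round(1))
"
```

```text
96 301 347 [314] [334] [463.8 -32.1 142. ]
100 301 347 [314] [334] [467.4 -32.1 142. ]
104 301 347 [314] [333] [471.  -32.1 142. ]
108 300 347 [314] [333] [474.5 -32.5 142. ]
112 300 347 [314] [333] [478.1 -32.5 142. ]
116 300 347 [314] [333] [481.7 -32.5 142. ]
120 301 345 [317] [330] [485.2 -32.9 142. ]
125 300 344 [] [] [489.7 -33.8 142. ]
130 295 354 [] [] [494.1 -31.6 142. ]
150 316 328 [512.3 -33.8 135. ]
170 316 328 [530.5 -33.7 135. ]
185 315 327 [544.4 -34.6 135. ]
240 300 339 [551.5 -35.  286. ]
260 300 339 [562.6 -35.  286. ]
280 307 329 [574.2 -35.8 286. ]
300 300 337 [586.3 -35.6 286. ]
```

```bash
python3 -m creep '[{"tx":0,"ty":0,"tz":0,"ax":0,"ay":0,"az":-0.0203},{"tx":0,"ty":0,"tz":0,"ax":0,"ay":0,"az":-0.0203},{"tx":0,"ty":0,"tz":0,"ax":0,"ay":0,"az":-0.0203},{"tx":-0.06,"ty":0.92,"tz":0,"ax":0,"ay":0,"az":0},{"tx":-0.06,"ty":0.92,"tz":0,"ax":0,"ay":0,"az":0},{"tx":-0.06,"ty":0.92,"tz":0,"ax":0,"ay":0,"az":0},{"tx":-0.06,"ty":0.92,"tz":0,"ax":0,"ay":0,"az":0},{"tx":-0.06,"ty":0.92,"tz":0,"ax":0,"ay":0,"az":0},{"tx":-0.06,"ty":0.92,"tz":0,"ax":0,"ay":0,"az":0},{"tx":-0.06,"ty":0.92,"tz":0,"ax":0,"ay":0,"az":0},{"tx":-0.06,"ty":0.92,"tz":0,"ax":0,"ay":0,"az":0},{"tx":-0.06,"ty":0.92,"tz":0,"ax":0,"ay":0,"az":0},{"tx":-0.06,"ty":0.92,"tz":0,"ax":0,"ay":0,"az":0},{"tx":-0.06,"ty":0.92,"tz":0,"ax":0,"ay":0,"az":0},{"tx":-0.06,"ty":0.92,"tz":0,"ax":0,"ay":0,"az":0},{"tx":-0.06,"ty":0.92,"tz":0,"ax":0,"ay":0,"az":0},{"tx":-0.06,"ty":0.92,"tz":0,"ax":0,"ay":0,"az":0},{"tx":-0.06,"ty":0.92,"tz":0,"ax":0,"ay":0,"az":0}]'
python3 -c "
from h import *
go(467,294,322,-158)
read_state()
c=cam('wrist');im=snapshot('wrist')
for p in [(467,294,279),(467,294,250),(500,307,140)]:
    u=tuple(int(round(v)) for v in proj(c,p)); print(u); cv2.circle(im,u,4,(0,255,0),1)
cv2.imwrite('pics/w3.png',im)"
```

```text
time: 12.7
position: [466.0, 294.7, 321.0]
orientation: [-0.191, 0.982, -0.0, -0.001]
force: [0.1, 0.6, -0.4]
width: 87.4
grasp_force: 0.0
t 12.7 pos [466.  294.7 321. ] yaw -157.98 tilt [-1.1e-03 -9.0e-04 -1.0e+00] j [ 0.92  0.11 -0.12 -0.   -1.34 -2.11]
shift units [-0.025 -0.042 -0.038] az 0.0001
(319, 277)
(319, 260)
(320, 256)
```

View pics/w3.png

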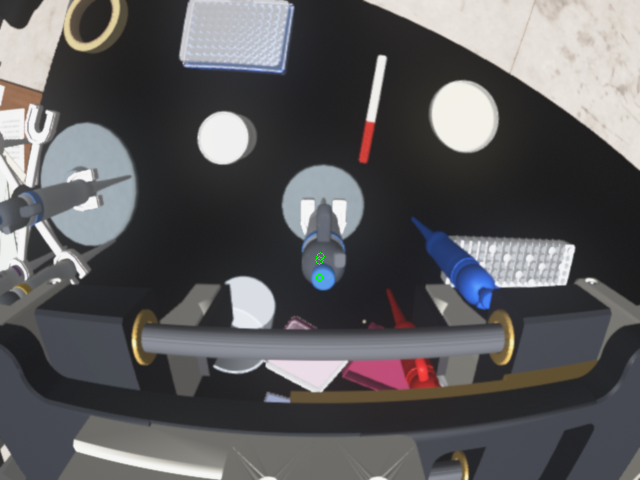

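The wrist view shows our pipette's button at (323,278), about 2 mm right of prediction, with the hook and slot pointing up the picture at (323,210). Before descending I check the height of the blue look-alike at right (480,290).

```bash
python3 -c "
from h import *
ims={n:cv2.imread('pics/%s0.png'%n) for n in('scene','top')}
P={}
for n,b in (('scene',(240,150,275,245)),('top',(165,262,225,300))):
    im=ims[n].astype(int); m=(im[...,0]-im[...,2]>60); ys,xs=np.where(m); k=(xs>b[0])&(xs<b[2])&(ys>b[1])&(ys<b[3]); xs,ys=xs[k],ys[k]
    i=ys.argmin() if n=='scene' else xs.argmin(); P[n]=(xs[i],ys[i]); print(n,P[n])
(o1,d1),(o2,d2)=[ray(cam(n),*P[n]) for n in P]
t=np.linalg.lstsq(np.array([d1,-d2]).T,o2-o1,rcond=None)[0]; print(o1+t[0]*d1,o2+t[1]*d2)
s=read_state();Rm=R.from_quat(s['orientation']).as_matrix();print(Rm.T@(o1+t[0]*d1-s['position']))
"
```

```text
scene (np.int64(250), np.int64(161))
top (np.int64(172), np.int64(279))
[452.03967283 444.0908181  236.33969997] [448.93917044 444.91013496 236.47685903]
[-42.83448957 141.29610762  84.30137533]
```

```bash
python3 -m creep '[{"tx":0,"ty":0.04,"tz":0.4,"ax":0,"ay":0,"az":0},{"tx":0,"ty":0,"tz":0.6,"ax":0,"ay":0,"az":0},{"tx":0,"ty":0,"tz":0.6,"ax":0,"ay":0,"az":0},{"tx":0,"ty":0,"tz":0.6,"ax":0,"ay":0,"az":0},{"tx":0,"ty":0,"tz":0.6,"ax":0,"ay":0,"az":0},{"tx":0,"ty":0,"tz":0.45,"ax":0,"ay":0,"az":0},{"tx":0,"ty":0,"tz":0,"ax":0,"ay":0,"az":0},{"tx":0,"ty":0,"tz":0,"ax":0,"ay":0,"az":0}]' -1
python3 -m creep '[{"tx":0,"ty":0,"tz":0,"ax":0,"ay":0,"az":0},{"tx":0,"ty":0,"tz":0,"ax":0,"ay":0,"az":0},{"tx":0,"ty":0,"tz":0,"ax":0,"ay":0,"az":0},{"tx":0,"ty":0,"tz":0,"ax":0,"ay":0,"az":0},{"tx":0,"ty":0,"tz":0,"ax":0,"ay":0,"az":0},{"tx":0,"ty":0,"tz":0,"ax":0,"ay":0,"az":0},{"tx":0,"ty":0,"tz":0,"ax":0,"ay":0,"az":0},{"tx":0,"ty":0,"tz":0,"ax":0,"ay":0,"az":0},{"tx":0,"ty":0,"tz":0,"ax":0,"ay":0,"az":0},{"tx":0,"ty":0,"tz":0,"ax":0,"ay":0,"az":0},{"tx":0,"ty":0,"tz":0,"ax":0,"ay":0,"az":0},{"tx":0,"ty":0,"tz":0,"ax":0,"ay":0,"az":0}]' 1 20
python3 -c "
from h import *
go(467,294,239,-158)"
```

```text
time: 13.55
position: [466.6, 294.6, 240.7]
orientation: [-0.191, 0.982, -0.0, -0.0]
force: [0.2, -0.1, 0.2]
width: 88.1
grasp_force: 0.0
time: 14.75
position: [466.4, 295.0, 240.8]
orientation: [-0.191, 0.982, 0.0, -0.0]
force: [0.6, -0.1, -0.1]
width: 25.5
grasp_force: 19.7
t 14.75 pos [466.4 295.  240.8] yaw -157.98 tilt [-0.  0. -1.] j [ 0.92  0.15 -0.25 -0.   -1.17 -2.11]
shift units [-0.006 -0.046  0.072] az 0.0001
```

```bash
python3 -m creep '[{"tx":0,"ty":0,"tz":-0.2,"ax":0,"ay":0,"az":0},{"tx":0,"ty":0,"tz":-0.3,"ax":0,"ay":0,"az":0},{"tx":0,"ty":0,"tz":0,"ax":0,"ay":0,"az":0},{"tx":0.2,"ty":0,"tz":0,"ax":0,"ay":0,"az":0},{"tx":0.4,"ty":0,"tz":0,"ax":0,"ay":0,"az":0},{"tx":0.4,"ty":0,"tz":0,"ax":0,"ay":0,"az":0},{"tx":0.4,"ty":0,"tz":0,"ax":0,"ay":0,"az":0},{"tx":0.4,"ty":0,"tz":0,"ax":0,"ay":0,"az":0},{"tx":0.4,"ty":0,"tz":0,"ax":0,"ay":0,"az":0},{"tx":0.4,"ty":0,"tz":0,"ax":0,"ay":0,"az":0},{"tx":0.4,"ty":0,"tz":0,"ax":0,"ay":0,"az":0},{"tx":0.2,"ty":0,"tz":-0.4,"ax":0,"ay":0,"az":0},{"tx":0,"ty":0,"tz":-0.6,"ax":0,"ay":0,"az":0},{"tx":0,"ty":0,"tz":-0.6,"ax":0,"ay":0,"az":0},{"tx":0,"ty":0,"tz":-0.6,"ax":0,"ay":0,"az":0},{"tx":0,"ty":0,"tz":-0.3,"ax":0,"ay":0,"az":0},{"tx":0,"ty":0,"tz":0,"ax":0,"ay":0,"az":0}]'
python3 -c "
from h import *
go(410,-33,313,-180)
c=cam('top'); im=snapshot('top'); cv2.imwrite('pics/top2.png',im); cv2.imwrite('pics/w4.png',snapshot('wrist'))"
```

```text
time: 16.45
position: [392.6, 265.4, 317.2]
orientation: [-0.191, 0.982, 0.001, 0.001]
force: [-0.4, -0.4, -1.1]
width: 25.9
grasp_force: 19.8
t 16.45 pos [392.6 265.4 317.2] yaw -157.97 tilt [ 0.0016  0.0018 -1.    ] j [ 1.01 -0.03 -0.27  0.   -1.32 -2.2 ]
shift units [  3.831 -11.327   0.146] az 0.0612
```

View pics/w4.png

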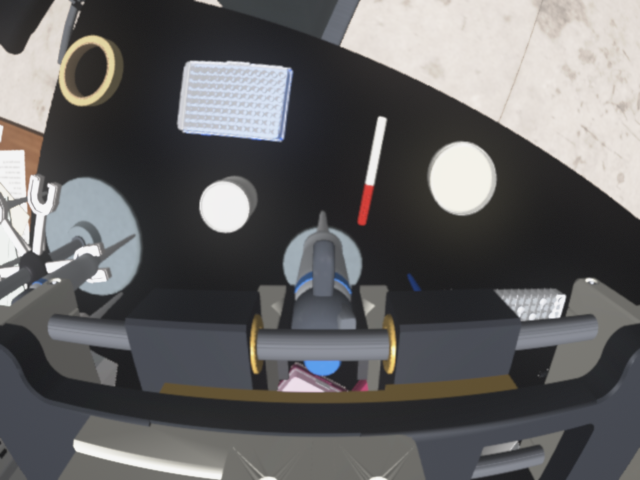

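The wrist view shows the pipette upright in the fingers, its button at (322,365) and tip at (323,215). It is clear of the stand. Next I turn and carry it to a point in front of the cradle.

```bash
python3 -m creep '[{"tx":0,"ty":0,"tz":0,"ax":0,"ay":0,"az":0.0153},{"tx":0,"ty":0,"tz":0,"ax":0,"ay":0,"az":0.0153},{"tx":0,"ty":0,"tz":0,"ax":0,"ay":0,"az":0.0153},{"tx":0,"ty":0,"tz":0,"ax":0,"ay":0,"az":0.0153},{"tx":-0.15,"ty":-0.4,"tz":0,"ax":0,"ay":0,"az":0},{"tx":-0.15,"ty":-0.8,"tz":0,"ax":0,"ay":0,"az":0},{"tx":-0.1,"ty":-0.8,"tz":0,"ax":0,"ay":0,"az":0},{"tx":-0.1,"ty":-0.8,"tz":0,"ax":0,"ay":0,"az":0},{"tx":-0.1,"ty":-0.8,"tz":0,"ax":0,"ay":0,"az":0},{"tx":-0.1,"ty":-0.8,"tz":0,"ax":0,"ay":0,"az":0},{"tx":0,"ty":-0.8,"tz":0,"ax":0,"ay":0,"az":0},{"tx":0,"ty":-0.8,"tz":0,"ax":0,"ay":0,"az":0},{"tx":0,"ty":-0.8,"tz":0,"ax":0,"ay":0,"az":0},{"tx":0,"ty":-0.8,"tz":0,"ax":0,"ay":0,"az":0},{"tx":0,"ty":-0.8,"tz":0,"ax":0,"ay":0,"az":0},{"tx":0,"ty":-0.8,"tz":0,"ax":0,"ay":0,"az":0},{"tx":0,"ty":-0.8,"tz":0,"ax":0,"ay":0,"az":0},{"tx":0,"ty":-0.8,"tz":0,"ax":0,"ay":0,"az":0},{"tx":0,"ty":-0.8,"tz":0,"ax":0,"ay":0,"az":0},{"tx":0,"ty":-0.35,"tz":0,"ax":0,"ay":0,"az":0}]'
python3 -c "
from h import *
go(410,-33,250.8,-180)"
```

```text
time: 18.55
position: [409.1, -35.4, 315.3]
orientation: [-0.0, 1.0, -0.0, -0.0]
force: [-0.3, 0.6, 0.0]
width: 26.3
grasp_force: 19.8
t 18.55 pos [409.1 -35.4 315.3] yaw -179.96 tilt [-1.e-03 -4.e-04 -1.e+00] j [ 0.4  -0.15 -0.38  0.   -1.34 -1.97]
shift units [-0.039  0.098  2.581] az 0.0001
```

```bash
python3 -m creep '[{"tx":0,"ty":0.17,"tz":0.25,"ax":0,"ay":0,"az":0},{"tx":0,"ty":0,"tz":0.5,"ax":0,"ay":0,"az":0},{"tx":0,"ty":0,"tz":0.5,"ax":0,"ay":0,"az":0},{"tx":0,"ty":0,"tz":0.5,"ax":0,"ay":0,"az":0},{"tx":0,"ty":0,"tz":0.5,"ax":0,"ay":0,"az":0},{"tx":0,"ty":0,"tz":0.25,"ax":0,"ay":0,"az":0},{"tx":-0.3,"ty":0,"tz":0,"ax":0,"ay":0,"az":0},{"tx":-0.3,"ty":0,"tz":0,"ax":0,"ay":0,"az":0},{"tx":-0.2,"ty":0,"tz":0,"ax":0,"ay":0,"az":0},{"tx":0,"ty":0,"tz":0,"ax":0,"ay":0,"az":0},{"tx":0,"ty":0,"tz":0,"ax":0,"ay":0,"az":0}]'
python3 -c "
from h import *
go(480,-32.7,252,-180)
a=snapshot('scene');b=snapshot('top');cv2.imwrite('pics/s5.png',a);cv2.imwrite('pics/t5.png',b)
c=cam('scene');t=cam('top');
print(proj(c,[430,-31,140]),proj(c,[480,-33,140]),proj(t,[480,-33,140]))
o=np.zeros((540,800,3),np.uint8); o[:540,:395]=cv2.resize(a[220:400,300:432],(395,540)); o[:540,400:795]=cv2.resize(b[150:330,350:482],(395,540)); cv2.imwrite('pics/c5.png',o)"
```

```text
time: 19.65
position: [429.9, -29.5, 253.4]
orientation: [0.0, 1.0, -0.0, -0.0]
force: [-0.0, -0.1, -1.0]
width: 25.8
grasp_force: 19.8
t 19.65 pos [429.9 -29.5 253.4] yaw 179.97 tilt [-1.e-04 -0.e+00 -1.e+00] j [ 0.39 -0.07 -0.46 -0.   -1.18 -1.96]
shift units [-2.004 -0.125  0.054] az -0.0001
(np.float64(315.1758325761352), np.float64(322.9448534913174)) (np.float64(337.8189999620665), np.float64(315.7737743608596)) (np.float64(418.89910426970357), np.float64(265.00136084969506))
```

View pics/c5.png

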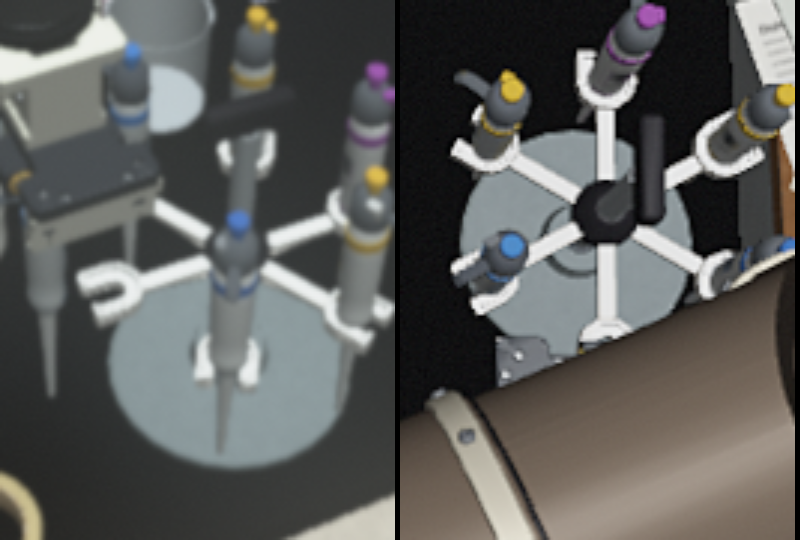

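The scene crop (left) shows the cradle at (115,292), i.e. pixel (338,317), within 2 px of prediction. The held pipette is just outside it at (45,290), in line with the slot. Next I bring it in.

```bash
python3 -m creep '[{"tx":-0.2,"ty":-0.06,"tz":0,"ax":0,"ay":0,"az":0},{"tx":-0.2,"ty":-0.03,"tz":0,"ax":0,"ay":0,"az":0},{"tx":-0.2,"ty":-0.02,"tz":0,"ax":0,"ay":0,"az":0},{"tx":-0.2,"ty":0,"tz":0,"ax":0,"ay":0,"az":0},{"tx":-0.2,"ty":0,"tz":0,"ax":0,"ay":0,"az":0},{"tx":-0.2,"ty":0,"tz":0,"ax":0,"ay":0,"az":0},{"tx":-0.2,"ty":0,"tz":0,"ax":0,"ay":0,"az":0},{"tx":-0.2,"ty":0,"tz":0,"ax":0,"ay":0,"az":0},{"tx":-0.2,"ty":-0.01,"tz":0,"ax":0,"ay":0,"az":0},{"tx":-0.2,"ty":0,"tz":0,"ax":0,"ay":0,"az":0},{"tx":0,"ty":0,"tz":0,"ax":0,"ay":0,"az":0},{"tx":0,"ty":0,"tz":0,"ax":0,"ay":0,"az":0}]'
python3 -c "
from h import *
go(480,-32.7,241,-180)
a=snapshot('scene');cv2.imwrite('pics/s6.png',a)"
```

```text
time: 20.95
position: [479.7, -32.6, 253.2]
orientation: [0.0, 1.0, -0.0, -0.0]
force: [-0.2, -0.0, -0.9]
width: 25.9
grasp_force: 19.8
t 20.95 pos [479.7 -32.6 253.2] yaw 179.98 tilt [-3.e-04 -1.e-04 -1.e+00] j [ 0.34  0.02 -0.37 -0.   -1.18 -1.91]
shift units [-0.014 -0.005  0.487] az -0.0001
```

No contact. Next I lower it, watching the force.

```bash
python3 -m creep '[{"tx":0,"ty":0,"tz":0.1,"ax":0,"ay":0,"az":0},{"tx":0,"ty":0,"tz":0.1,"ax":0,"ay":0,"az":0},{"tx":0,"ty":0,"tz":0.1,"ax":0,"ay":0,"az":0},{"tx":0,"ty":0,"tz":0.06,"ax":0,"ay":0,"az":0},{"tx":0,"ty":0,"tz":0.06,"ax":0,"ay":0,"az":0},{"tx":0,"ty":0,"tz":0,"ax":0,"ay":0,"az":0},{"tx":0,"ty":0,"tz":0,"ax":0,"ay":0,"az":0}]'
python3 -m creep '[{"tx":0,"ty":0,"tz":0.05,"ax":0,"ay":0,"az":0},{"tx":0,"ty":0,"tz":0.04,"ax":0,"ay":0,"az":0},{"tx":0,"ty":0,"tz":0,"ax":0,"ay":0,"az":0},{"tx":0,"ty":0,"tz":0,"ax":0,"ay":0,"az":0},{"tx":0,"ty":0,"tz":0,"ax":0,"ay":0,"az":0}]'
```

```text
time: 21.7
position: [479.7, -32.5, 242.8]
orientation: [0.0, 1.0, -0.0, -0.0]
force: [-0.3, -0.2, -0.2]
width: 25.9
grasp_force: 19.8
time: 22.2
position: [479.9, -32.5, 240.8]
orientation: [0.0, 1.0, -0.0, 0.0]
force: [-0.1, -0.1, 0.8]
width: 26.0
grasp_force: 19.9
```

Same height as in the stand, and only a light touch, so the shoulder is inside the rim. Now I release.

```bash
python3 -m creep '[{"tx":0,"ty":0,"tz":0.02,"ax":0,"ay":0,"az":0},{"tx":0,"ty":0,"tz":0,"ax":0,"ay":0,"az":0},{"tx":0,"ty":0,"tz":0,"ax":0,"ay":0,"az":0},{"tx":0,"ty":0,"tz":0,"ax":0,"ay":0,"az":0},{"tx":0,"ty":0,"tz":0,"ax":0,"ay":0,"az":0},{"tx":0,"ty":0,"tz":0,"ax":0,"ay":0,"az":0},{"tx":0,"ty":0,"tz":-0.3,"ax":0,"ay":0,"az":0},{"tx":0,"ty":0,"tz":-0.5,"ax":0,"ay":0,"az":0},{"tx":0,"ty":0,"tz":-0.5,"ax":0,"ay":0,"az":0},{"tx":0,"ty":0,"tz":-0.5,"ax":0,"ay":0,"az":0},{"tx":0,"ty":0,"tz":-0.5,"ax":0,"ay":0,"az":0},{"tx":0,"ty":0,"tz":-0.5,"ax":0,"ay":0,"az":0},{"tx":0,"ty":0,"tz":-0.5,"ax":0,"ay":0,"az":0},{"tx":0.4,"ty":0.6,"tz":0,"ax":0,"ay":0,"az":0},{"tx":0.4,"ty":0.8,"tz":0,"ax":0,"ay":0,"az":0},{"tx":0.4,"ty":0.8,"tz":0,"ax":0,"ay":0,"az":0},{"tx":0.2,"ty":0.8,"tz":0,"ax":0,"ay":0,"az":0},{"tx":0,"ty":0.8,"tz":0,"ax":0,"ay":0,"az":0},{"tx":0,"ty":0.8,"tz":0,"ax":0,"ay":0,"az":0},{"tx":0,"ty":0.8,"tz":0,"ax":0,"ay":0,"az":0}]' -0.36
python3 -m creep '[{"tx":0,"ty":0.8,"tz":0,"ax":0,"ay":0,"az":0},{"tx":0,"ty":0.8,"tz":0,"ax":0,"ay":0,"az":0},{"tx":0,"ty":0.8,"tz":0,"ax":0,"ay":0,"az":0},{"tx":0,"ty":0.8,"tz":0,"ax":0,"ay":0,"az":0},{"tx":0,"ty":0.8,"tz":0,"ax":0,"ay":0,"az":0},{"tx":0,"ty":0.8,"tz":0,"ax":0,"ay":0,"az":0},{"tx":0,"ty":0,"tz":0,"ax":0,"ay":0,"az":0},{"tx":0,"ty":0,"tz":0,"ax":0,"ay":0,"az":0}]'
python3 -c "
from h import *
a=snapshot('scene');b=snapshot('top')
o=np.zeros((540,800,3),np.uint8); o[:540,:395]=cv2.resize(a[220:400,300:432],(395,540)); o[:540,400:795]=cv2.resize(b[150:330,350:482],(395,540)); cv2.imwrite('pics/c7.png',o)"
```

```text
time: 24.2
position: [444.6, 103.3, 323.3]
orientation: [0.0, 1.0, 0.0, 0.0]
force: [0.1, 0.1, 0.0]
width: 59.5
grasp_force: 0.0
time: 25.0
position: [444.7, 222.9, 322.5]
orientation: [-0.0, 1.0, -0.0, -0.0]
force: [0.0, -0.2, -0.2]
width: 59.8
grasp_force: 0.0
```

View pics/c7.png

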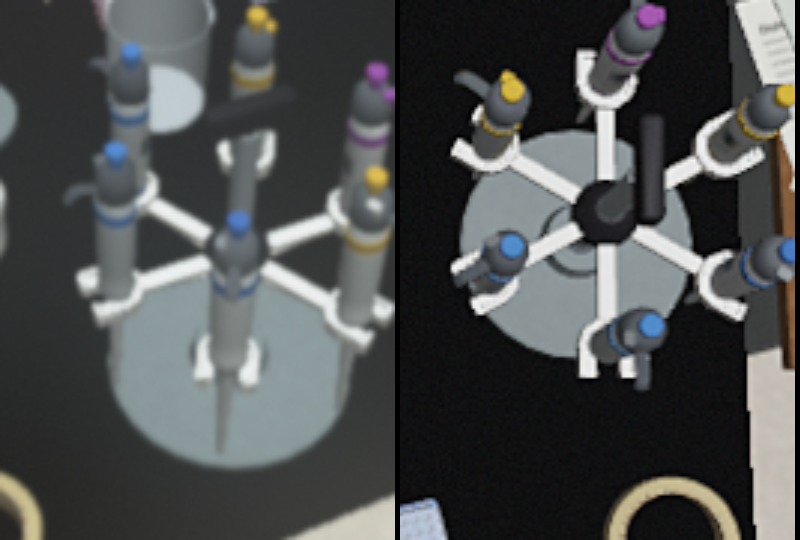

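The pipette hangs upright in the front cradle, at (115,240) in the scene crop and (645,330) in the top crop. All five parked ones are seated and the robot is clear.

```bash
python3 -c "
from station import *
print(finish_job())"
```

```text
the job is handed in; nothing more can be done
None
```

The job is handed in: the pipette hangs upright in the cradle that now faces the front, and in the last pictures all five parked pipettes were still seated and the robot was clear; no verdict came back.

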